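Index the parts carousel one notch

ROBOT

A 6-joint arm with a two-finger parallel gripper is mounted at the origin on the work surface. World frame = base frame: x ahead of the robot, y to its left, z up, the work surface at z = 0. Lengths are in m, angles in rad, forces in N, time in s.
With the tool pointing down it reaches from about 0.35 to 0.85 m from the base axis. Payload 8.1 kg.
Tool frame: the origin (TCP) lies at the very end of the fingers, on their centre line; the grasp point (between the pads) lies manip.tcp_to_grasp behind it (manip.tcp_to_grasp is the distance from the TCP to the grasp point, in m); y points along the fingers, x is the direction in which the jaws open and shut, and the axes are right-handed (so a half turn about y gives the same grasp; the last joint's range is limited). The gripper opens to 85 mm and grips with 20 to 120 N. Pads are 22 mm wide; open, the fingers measure 114 mm over their backs; the gripper's body (76 mm by 85 mm) begins 54 mm behind the grasp point. The pads swing forward as they close: fully open they stand 13 mm farther back than shut.
Start: joints at [1.184, 0.13, 1.488, -0, 1.523, -0.085], TCP at [0.178, 0.573, 0.231] pointing down, gripper open.
Joint ranges: [-2.96, 2.96], [-0.89, 2.26], [0.02, 2.5], [-1.34, 4.48], [0, 2.73], [-2.66, 2.66]. Speed limits (rad/s): [2.39, 2.39, 2.79, 3.14, 3.14, 3.14].

INTERFACE

Orientations are given as a unit quaternion [w, x, y, z].
In Python, from bench import sensors, camera, camera_model, finish_job, manip gives the robot as it stands.
- The arm moves only by the shell command python3 -m handwheel 'ROWS'. ROWS is JSON, a list of rows, each an object with "grip": the finger opening in m, from 0 to 0.0854; "slide": the shift along the tool's x, y, z in m, a list of three; "twist": the turn, a rotation vector about the tool's x, y, z in rad, a list of three. In form: [{"grip": grip, "slide": [dx, dy, dz], "twist": [ax, ay, az]}, ...]. A call has exactly 10 rows; each row is the pose to reach, as a shift and turn from the pose measured when the call began, along the tool's axes at that moment; what a row does not reach only later rows make up. A row lasts 1/10 s, in which the tool goes at most 50 mm and 8.59 degrees, less where a joint would pass 70% of its speed; a pose out of reach is approached as far as the arm can. A call with a gripper value outside its range is refused whole. The fingers move at their own pace and stop on an object; the grip force is fixed at half the most. Time passes only in rows, so rows that repeat a pose let the fingers close, or fill a call up. It gives the time, the measured TCP pose, the force and the opening at its end, in the units of the state.
- sensors.state(): the state, without advancing time (a new reading comes with each control period).
- camera(name): name is "scene" or "side" or "wrist"; returns the picture (384x512x3 uint8, red, green, blue); there is no depth.
- camera_model(name): a dict with "intrinsics" (3x3 intrinsics, pixels), "view" (4x4, takes a point from world to camera coordinates); the wrist camera has in their place "T_tool_cam" (4x4, takes a point from camera to tool coordinates, whose origin is the TCP and whose axes are the tool frame's). Camera axes: x right, y up, looking along -z (the intrinsics and any distortion apply to the point x, -y, -z); pixel columns grow to the right and rows downward; lengths in m; the calibration is good to about 2 mm. A picture is of the moment at which its call begins: read the wrist's pose just before it. camera_model takes no time and is no camera call.
- finish_job(): hands the job in, once; it reports no verdict.
The state is a dict: "time_s": time; "joint_pos": joint angles; "joint_vel": joint speeds; "effort": joint torques, N m; "tcp_pos": TCP position; "tool_rot": TCP orientation; "wrist_force": force on the tool from outside, world axes, zero at the start; "moment": the same for the moment, N m; "opening": opening from 0.0 (shut) to 1.0 (fully open).
Only numpy, scipy, OpenCV 4.12 (cv2) and the standard library are available. Lean on these libraries where they do the work, as an engineer would, in place of code of your own. Each camera call takes 0.05 s, during which the arm holds its last target. There are 200 camera calls.

TASK

Advance the parts carousel by one notch: with a fingertip press the red plunger fully down to free the table, and keeping it down push it round counter-clockwise (seen from above) to the very next notch, the one with green paint beside it. Let the plunger spring right back up so that the table is locked there, and take the hand away. Do not turn it past that notch or the other way, keep the two small tins standing in their rings, and leave the mug and the glue bottle alone; nothing is picked up.

Things in the scene. Friction and masses are not known exactly. Their poses are not given: they have to be found in the camera images.
- carousel: fixed base of the rotary carousel, bolted down; origin on the turning axis at bench level, z up. Over a steel foot stands a fixed steel index plate (outer radius about 117 mm, z 40 to 51 mm) with six rim notches 19 mm wide, 60 degrees apart. In this frame the starting notch lies at 150 degrees from +x (counter-clockwise from above) and the next notch, with bright green paint on the plate on both sides of it (the others are bare), at 210 degrees
- turn (a joint): turning angle of the blue disc that carries cups, tins and plunger, rad: 0 in the starting notch, counter-clockwise from above positive, 1.047 (60 degrees) in the next notch. A little stiff (about 0.05 N m), stays where it is left. While the plunger's tooth is up in a notch it is locked, with about 0.8 degrees of play each way. The disc has radius 95 mm, its top at z 67 mm
- plunger (a joint): how far the plunger is pressed down, m: 0 fully up, stop at 0.018. Spring: about 4 N at the start, 9 N at the stop. It must be down 0.013 or more for its tooth (with a roller for a nose) to pass under the index plate. Let go between notches, the tooth rolls along under the plate at about 0.013 down and the table can still be pushed; let go within about 5 mm (measured along the arc) of a notch's middle, it springs up into the notch, centres the table and locks it
- plunger_top (a point): centre of the floor of the plunger's red round dish, which is pressed; rides with the disc, 135 mm from the turning axis. The floor is at z 97 mm when up, 79 mm at the stop. The dish is 52 mm across outside and 46 mm inside, its rim stands 4 mm above the floor, so that a shut pair of fingers goes inside and can push the rim sideways
- disc_center (a point): centre of the blue disc's top face, on the turning axis, z 67 mm; a steel hub 24 mm across stands 14 mm above it. Around it at 64 mm radius stand four fixed yellow cups (44 mm across, tops at z 89 mm) and two tins
- ring_a (a point): centre, on the disc's top, of the low steel ring (inside diameter 46 mm, 5 mm high) that holds the first tin; turns with the disc, 64 mm from the axis, 120 degrees counter-clockwise of the plunger
- ring_b (a point): the same for the second tin, 120 degrees clockwise of the plunger
- tin_a_center (a point): centre of a loose round aluminium tin with white lid, 41 mm across, 37 mm high, standing upright in the first ring; z axis is its own upright axis. Stays there
- tin_b_center (a point): centre of a loose round copper tin with brass lid, same size, standing upright in the second ring; z axis is its own upright axis. Stays there
- mug_center (a point): middle of a loose black travel mug, 75 mm across, 99 mm high, standing on the bench (point 50 mm above it). Bystander, not to be moved
- glue_center (a point): middle of a loose yellow glue bottle with red nozzle, 54 mm across, 107 mm high, standing on the bench (point 53 mm above it). Bystander, not to be moved

How it is judged:
By the outcome, as a careful person would: the job done as asked, in the order asked, and still so for the second after the job is handed in, with the robot touching nothing.
It also fails if it takes over 38 s, if anything falls off the work surface, if the arm or the gripper's body presses on something with over 40 N, if the wrist force passes 120 N, or if a joint passes its speed limit or range.

## Working session

There is one attempt and no reset: what is moved stays moved. The work goes in short steps, Python scripts to look and compute and a shell command to move; the robot and the scene stay as the last step left them, time stands still between calls to the robot, and variables do not carry over. Pictures are saved under pics/ and viewed, about 8 in all and at most 12, crops included, and the job is handed in when it is done.

```bash
mkdir -p pics; ls; python3 - <<'E'
from bench import sensors,camera,camera_model,manip
import cv2,numpy as np
s=sensors.state();print({k:np.round(v,3).tolist() for k,v in s.items()},manip.tcp_to_grasp)
ims=[]
for n in("scene","side","wrist"):
    im=camera(n);cv2.imwrite(f"pics/{n}0.png",im[:,:,::-1])
    m=camera_model(n);print(n,{k:np.round(v,4).tolist() for k,v in m.items()})
    ims.append(im[:,:,::-1])
E
```

```text
pics
{'time_s': 0.0, 'joint_pos': [1.184, 0.131, 1.489, -0.0, 1.523, -0.085], 'joint_vel': [0.002, -0.001, -0.001, -0.0, 0.002, -0.0], 'effort': [-0.001, -56.941, -50.054, -0.0, 0.015, -0.0], 'tcp_pos': [0.178, 0.572, 0.23], 'tool_rot': [-0.569, 0.57, 0.419, -0.42], 'wrist_force': [0.345, 0.657, 0.015], 'moment': [0.004, -0.02, 0.015], 'opening': 0.999} 0.0187
scene {'intrinsics': [[416.9832, 0.0, 258.8134], [0.0, 416.9832, 189.3689], [0.0, 0.0, 1.0]], 'view': [[-0.4055, 0.9141, -0.0092, 0.2528], [-0.5199, -0.2223, 0.8248, 0.2372], [0.7519, 0.3392, 0.5654, -1.7294], [0.0, 0.0, 0.0, 1.0]]}
side {'intrinsics': [[365.9431, 0.0, 256.2765], [0.0, 365.9431, 196.7312], [0.0, 0.0, 1.0]], 'view': [[-0.9409, -0.3387, -0.0064, 0.5282], [0.2222, -0.6314, 0.7429, -0.2062], [-0.2556, 0.6976, 0.6693, -0.8255], [0.0, 0.0, 0.0, 1.0]]}
wrist {'intrinsics': [[292.8284, 0.0, 257.1089], [0.0, 292.8284, 194.7852], [0.0, 0.0, 1.0]], 'T_tool_cam': [[1.0, -0.0011, 0.0002, -0.0009], [0.0006, 0.3179, -0.9481, -0.1423], [0.0009, 0.9481, 0.3179, 0.0808], [0.0, 0.0, 0.0, 1.0]]}
```

View pics/scene0.png

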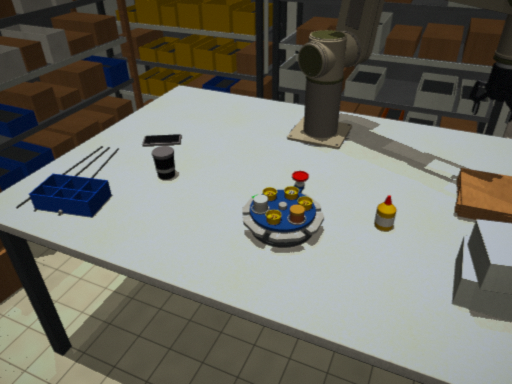

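View pics/side0.png

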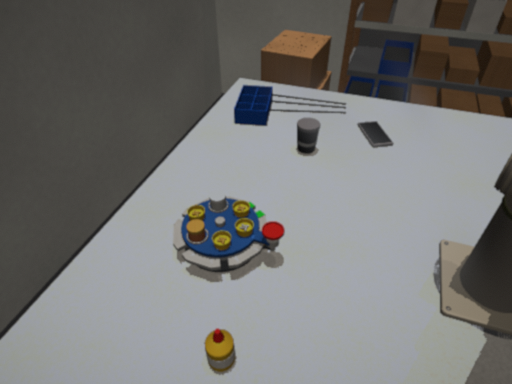

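The scene view shows the carousel around (283,212) with the red dish at (300,177). The side view has the disc at (220,228), the dish at (273,231) and green paint at about (257,210).

```bash
cat > h.py <<'E'
import cv2,numpy as np
from bench import sensors,camera,camera_model
from scipy.spatial.transform import Rotation as R
def cam(n,s=None):
    m=camera_model(n);K=np.array(m["intrinsics"])
    if n=="wrist":
        T=np.eye(4);T[:3,:3]=R.from_quat(s["tool_rot"],scalar_first=True).as_matrix();T[:3,3]=s["tcp_pos"]
        C=T@np.array(m["T_tool_cam"])
    else: C=np.linalg.inv(np.array(m["view"]))
    return K,C
def onplane(uv,z,KC):
    K,C=KC;uv=np.atleast_2d(uv).astype(float)
    d=np.c_[(uv[:,0]-K[0,2])/K[0,0],-(uv[:,1]-K[1,2])/K[1,1],-np.ones(len(uv))]@C[:3,:3].T
    return C[:3,3]+d*((z-C[2,3])/d[:,2])[:,None]
def mask(rgb,col,roi):
    h,s,v=cv2.split(cv2.cvtColor(rgb,cv2.COLOR_RGB2HSV).astype(int))
    m={'red':((h<6)|(h>174))&(s>170)&(v>70),'blue':(h>100)&(h<125)&(s>130)&(v>30),'green':(h>45)&(h<75)&(s>150)&(v>80)}[col]
    o=np.zeros(m.shape,np.uint8);x0,y0,x1,y1=roi;o[y0:y1,x0:x1]=m[y0:y1,x0:x1];return o
def big(m):
    c,_=cv2.findContours(m,cv2.RETR_EXTERNAL,cv2.CHAIN_APPROX_NONE);return max(c,key=cv2.contourArea)[:,0]
def circ(P):
    A=np.c_[2*P[:,:2],np.ones(len(P))];s=np.linalg.lstsq(A,(P[:,:2]**2).sum(1),rcond=None)[0]
    return s[:2],np.sqrt(s[2]+s[0]**2+s[1]**2)
E
python3 - <<'E'
from h import *
for n,r,b in(("scene",(285,165,315,190),(235,180,330,245)),("side",(258,218,290,245),(165,190,275,275))):
    im=cv2.imread(f"pics/{n}0.png")[:,:,::-1].copy();k=cam(n)
    c=big(mask(im,'red',r));h=cv2.convexHull(c)[:,0]
    print(n,'red',circ(onplane(h,.101,k)),cv2.boundingRect(c))
    c=big(mask(im,'blue',b));h=cv2.convexHull(c)[:,0];P=onplane(h,.067,k);print(' blue',circ(P),P.min(0),P.max(0),cv2.boundingRect(c))
    g=np.argwhere(mask(im,'green',(165,180,330,275)))[:,::-1]
    if len(g):print(' green',len(g),onplane(g,.051,k).mean(0))
    print(' corner test mug/glue', onplane([[164,178],[385,226]] if n=="scene" else [[307,150],[220,362]],0.0,k)[:,:2])
E
```

```text
scene red (array([0.50169824, 0.08407834]), np.float64(0.02571983821988987)) (293, 171, 15, 11)
 blue (array([0.63759405, 0.07964049]), np.float64(0.09409421957946319)) [ 0.54747211 -0.0050935   0.067     ] [0.73317109 0.17213819 0.067     ] (250, 190, 66, 42)
 green 1 [ 0.59031412 -0.03350835  0.051     ]
 corner test mug/glue [[ 0.54869019 -0.39396761]
 [ 0.5111321   0.35557428]]
side red (array([0.49109281, 0.08527015]), np.float64(0.02465399583333382)) (262, 223, 21, 17)
 blue (array([0.61532852, 0.08107449]), np.float64(0.09763381263797959)) [ 0.49903682 -0.0134949   0.067     ] [0.71966513 0.17525949 0.067     ] (182, 199, 86, 58)
 green 45 [ 0.5641815  -0.01087407  0.051     ]
 corner test mug/glue [[ 0.52112252 -0.39243163]
 [ 0.50730859  0.35703213]]
```

```bash
python3 - <<'E'
from h import *
s=sensors.state();M=R.from_quat(s["tool_rot"],scalar_first=True).as_matrix()
print(M.round(3));print(M.T@(np.array([.497,.085,.19])-s["tcp_pos"]))
E
```

```text
[[ 0.297 -0.001 -0.955]
 [ 0.955 -0.001  0.297]
 [-0.001 -1.     0.   ]]
[-0.37065649  0.04095656 -0.44933434]
```

```bash
python3 -m handwheel '[{"grip":0,"slide":[-0.04,0,-0.045],"twist":[0,-0.1,0]},{"grip":0,"slide":[-0.075,0,-0.09],"twist":[0,-0.2,0]},{"grip":0,"slide":[-0.11,0.01,-0.135],"twist":[0,-0.3,0]},{"grip":0,"slide":[-0.15,0.01,-0.18],"twist":[0,-0.302,0]},{"grip":0,"slide":[-0.185,0.02,-0.225],"twist":[0,-0.302,0]},{"grip":0,"slide":[-0.22,0.02,-0.27],"twist":[0,-0.302,0]},{"grip":0,"slide":[-0.26,0.02,-0.315],"twist":[0,-0.302,0]},{"grip":0,"slide":[-0.3,0.03,-0.36],"twist":[0,-0.302,0]},{"grip":0,"slide":[-0.335,0.03,-0.4],"twist":[0,-0.302,0]},{"grip":0,"slide":[-0.37,0.04,-0.45],"twist":[0,-0.302,0]}]'
python3 - <<'E'
from h import *
s=sensors.state();print(s['time_s'],s['tcp_pos'],s['opening'],s['wrist_force'],R.from_quat(s["tool_rot"],scalar_first=True).as_matrix().round(3))
im=camera("wrist");cv2.imwrite("pics/w1.png",im[:,:,::-1])
E
```

```text
time_s: 1.15
tcp_pos: [0.4507, 0.1532, 0.1998]
tool_rot: [0.5, -0.5, -0.5, 0.5]
wrist_force: [1.5, 1.4, 1.0]
opening: 0.0
1.15 [0.45071251 0.15316444 0.19981459] 0.00037444700398691104 [1.49784352 1.42981451 0.99181527] [[-0.     0.    -1.   ]
 [ 1.    -0.001 -0.   ]
 [-0.001 -1.    -0.   ]]
```

View pics/w1.png

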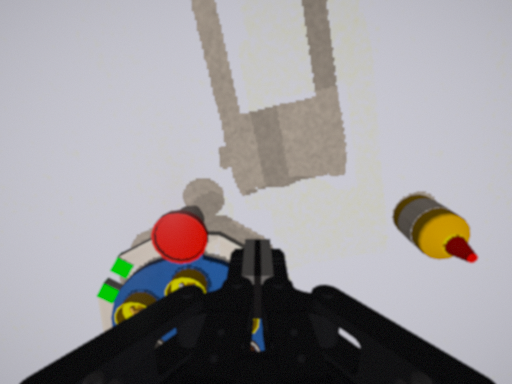

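The wrist view shows the dish at (180,237), green patches at (121,267) and (109,291) with the notch between them, and the glue bottle well to the right.

```bash
python3 - <<'E'
from h import *
s=sensors.state();k=cam("wrist",s)
im=cv2.imread("pics/w1.png")[:,:,::-1].copy()
c=big(mask(im,'red',(130,190,230,280)));print('red',circ(onplane(cv2.convexHull(c)[:,0],.101,k)))
n,l,st,ce=cv2.connectedComponentsWithStats(mask(im,'green',(60,220,200,350)))
for i in range(1,n):
    if st[i,4]>30:print('green',onplane(ce[i],.051,k))
for z in(0,.051): print(z,onplane([115,279],z,k))
E
```

```text
red (array([0.49487091, 0.07457691]), np.float64(0.02525583204154876))
green [[ 0.55789972 -0.01055765  0.051     ]]
green [[ 0.59202154 -0.03185354  0.051     ]]
0 [[ 0.60844758 -0.04979394  0.        ]]
0.051 [[ 0.57317566 -0.02037984  0.051     ]]
```

```bash
python3 - <<'E'
from h import *
for i in range(4):
    s=sensors.state();k=cam("wrist",s);im=camera("wrist")
    c=big(mask(im,'red',(100,170,256,300)));n,l,st,ce=cv2.connectedComponentsWithStats(mask(im,'green',(40,200,220,360)))
    print(s['time_s'],s['tcp_pos'].round(4),'red',circ(onplane(cv2.convexHull(c)[:,0],.101,k)),*[onplane(ce[i],.051,k)[0,:2].round(4) for i in range(1,n) if st[i,4]>30])
E
```

```text
1.2 [0.4539 0.1469 0.1988] red (array([0.49207568, 0.08109932]), np.float64(0.0253219990395748)) [ 0.5555 -0.0035] [ 0.5896 -0.0243]
1.25 [0.4521 0.1499 0.1988] red (array([0.49217946, 0.08111977]), np.float64(0.025459167031542832)) [ 0.5553 -0.0033] [ 0.5895 -0.0246]
1.3 [0.4509 0.1523 0.199 ] red (array([0.49230018, 0.08123234]), np.float64(0.025302915940403452)) [ 0.5553 -0.0034] [ 0.5895 -0.0244]
1.35 [0.4502 0.1539 0.1992] red (array([0.49229525, 0.08114623]), np.float64(0.025360985082792022)) [ 0.5553 -0.0034] [ 0.5895 -0.0243]
```

```bash
python3 -m handwheel '[{"grip":0,"slide":[-0.02,0,-0.012],"twist":[0,0,0]},{"grip":0,"slide":[-0.04,0,-0.024],"twist":[0,0,0]},{"grip":0,"slide":[-0.06,0.01,-0.035],"twist":[0,0,0]},{"grip":0,"slide":[-0.0755,0.02,-0.043],"twist":[0,0,0]},{"grip":0,"slide":[-0.0755,0.04,-0.043],"twist":[0,0,0]},{"grip":0,"slide":[-0.0755,0.06,-0.043],"twist":[0,0,0]},{"grip":0,"slide":[-0.0755,0.08,-0.043],"twist":[0,0,0]},{"grip":0,"slide":[-0.0755,0.084,-0.043],"twist":[0,0,0]},{"grip":0,"slide":[-0.0755,0.084,-0.043],"twist":[0,0,0]},{"grip":0,"slide":[-0.0755,0.084,-0.043],"twist":[0,0,0]}]'
python3 - <<'E'
from h import *
a=camera("wrist");b=camera("side");c=camera("scene")
cr=lambda im,x,y:cv2.resize(im[y:y+120,x:x+160],(480,360),interpolation=cv2.INTER_CUBIC)
cv2.imwrite("pics/c2.png",np.hstack([cv2.resize(a,(400,300)),cv2.resize(b[160:280,180:340],(400,300))])[:,:,::-1])
s=sensors.state();print(s['tcp_pos'],s['wrist_force'])
E
```

```text
time_s: 2.4
tcp_pos: [0.4931, 0.0802, 0.1166]
tool_rot: [0.5, -0.5, -0.5, 0.5]
wrist_force: [0.5, -0.3, 0.3]
opening: -0.0
[0.49344596 0.07964762 0.11675611] [ 0.59597465 -0.86567899  0.31338947]
```

View pics/c2.png

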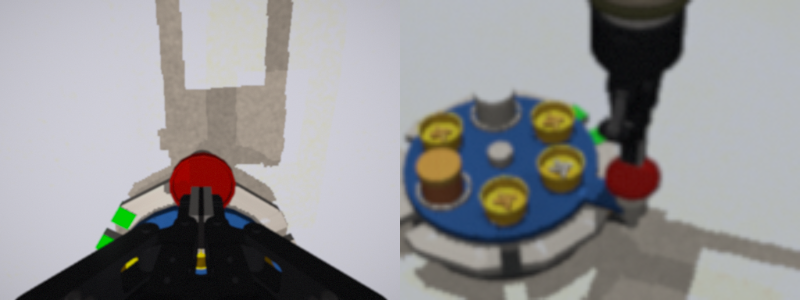

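The fingers are over the dish: wrist view tip at (200,190), dish at (203,180); the side view agrees. Now I'll press.

```bash
python3 -m handwheel '[{"grip":0,"slide":[0,0.008,0],"twist":[0,0,0]},{"grip":0,"slide":[0,0.015,0],"twist":[0,0,0]},{"grip":0,"slide":[0,0.02,0],"twist":[0,0,0]},{"grip":0,"slide":[0,0.024,0],"twist":[0,0,0]},{"grip":0,"slide":[0,0.028,0],"twist":[0,0,0]},{"grip":0,"slide":[0,0.032,0],"twist":[0,0,0]},{"grip":0,"slide":[0,0.036,0],"twist":[0,0,0]},{"grip":0,"slide":[0,0.038,0],"twist":[0,0,0]},{"grip":0,"slide":[0,0.039,0],"twist":[0,0,0]},{"grip":0,"slide":[0,0.039,0],"twist":[0,0,0]}]'
```

```text
time_s: 3.55
tcp_pos: [0.4935, 0.0797, 0.079]
tool_rot: [-0.5, 0.5, 0.5, -0.5]
wrist_force: [-9.3, 0.1, 15.7]
opening: 0.001
```

```bash
python3 -m handwheel '[{"grip":0,"slide":[-0.004,0.0015,0],"twist":[0,0,0]},{"grip":0,"slide":[-0.008,0.0015,0],"twist":[0,0,0]},{"grip":0,"slide":[-0.0116,0.0015,-0.0004],"twist":[0,0,0]},{"grip":0,"slide":[-0.0174,0.0015,-0.001],"twist":[0,0,0]},{"grip":0,"slide":[-0.0232,0.0015,-0.0017],"twist":[0,0,0]},{"grip":0,"slide":[-0.029,0.0015,-0.0028],"twist":[0,0,0]},{"grip":0,"slide":[-0.0346,0.0015,-0.0041],"twist":[0,0,0]},{"grip":0,"slide":[-0.0402,0.0015,-0.0057],"twist":[0,0,0]},{"grip":0,"slide":[-0.0458,0.0015,-0.0075],"twist":[0,0,0]},{"grip":0,"slide":[-0.0458,0.0015,-0.0075],"twist":[0,0,0]}]'
python3 - <<'E'
from h import *
s=sensors.state();k=cam("wrist",s);a=camera("wrist");b=camera("side");c=camera("scene")
print(s['tcp_pos'],s['wrist_force'])
for n,im,roi in(("side",b,(240,190,300,260)),("scene",c,(270,160,320,200))):
    q=big(mask(im,'red',roi));print(n,circ(onplane(cv2.convexHull(q)[:,0],.083,cam(n))),cv2.boundingRect(q))
cv2.imwrite("pics/c3.png",np.hstack([cv2.resize(a,(400,300)),cv2.resize(b[160:280,180:340],(400,300))])[:,:,::-1])
E
```

```text
time_s: 4.55
tcp_pos: [0.5027, 0.0332, 0.079]
tool_rot: [-0.499, 0.502, 0.5, -0.499]
wrist_force: [-2.6, -0.2, 10.5]
opening: -0.005
[0.50266108 0.03319837 0.07898936] [-2.55597593 -0.20574906 10.49760309]
side (array([0.49801766, 0.04032794]), np.float64(0.023638826778511826)) (266, 216, 20, 14)
scene (array([0.50849752, 0.03790525]), np.float64(0.024348104310647507)) (278, 175, 15, 9)
```

View pics/c3.png

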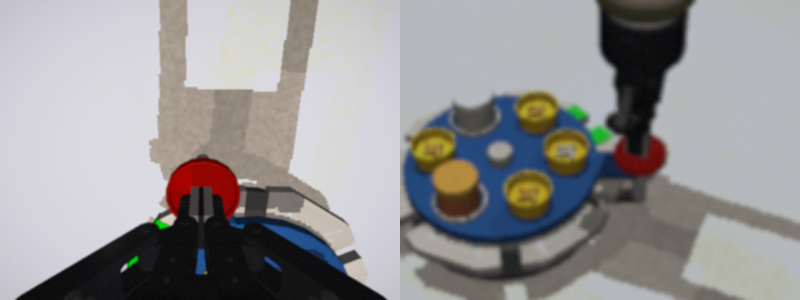

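```bash
python3 -m handwheel '[{"grip":0,"slide":[-0.005,0.002,-0.0013],"twist":[0,0,0]},{"grip":0,"slide":[-0.0101,0.002,-0.003],"twist":[0,0,0]},{"grip":0,"slide":[-0.0153,0.002,-0.0053],"twist":[0,0,0]},{"grip":0,"slide":[-0.0205,0.002,-0.0078],"twist":[0,0,0]},{"grip":0,"slide":[-0.0255,0.002,-0.0108],"twist":[0,0,0]},{"grip":0,"slide":[-0.0304,0.002,-0.014],"twist":[0,0,0]},{"grip":0,"slide":[-0.035,0.002,-0.0174],"twist":[0,0,0]},{"grip":0,"slide":[-0.0397,0.002,-0.0209],"twist":[0,0,0]},{"grip":0,"slide":[-0.0484,0.002,-0.0287],"twist":[0,0,0]},{"grip":0,"slide":[-0.0484,0.002,-0.0287],"twist":[0,0,0]}]'
cat > look.py <<'E'
from h import *
import sys
s=sensors.state();k=cam("wrist",s);a=camera("wrist");b=camera("side");c=camera("scene")
print(s['time_s'],s['tcp_pos'],s['wrist_force'])
ax=np.array([.627,.078])
P=[]
for n,im,roi,p0 in(("side",b,(225,150,300,260),(.4911,.0853)),("scene",c,(220,160,320,200),(.5017,.0841))):
    q=big(mask(im,'red',roi));p=circ(onplane(cv2.convexHull(q)[:,0],float(sys.argv[2]),cam(n)))[0]
    off=np.array([.492,.081])-p0  # bias seen at the start
    P.append(p);print(n,p,'corrected',p+off,'deg',np.degrees(np.arctan2(*(p+off-ax)[::-1]))%360-178.7)
p=np.mean(P,0)-[.0044,.0037];print('mean',p,np.degrees(np.arctan2(*(p-ax)[::-1]))%360-178.7)
cv2.imwrite(sys.argv[1],np.hstack([cv2.resize(a,(400,300)),cv2.resize(b[160:280,180:340],(400,300))])[:,:,::-1])
E
python3 look.py pics/c4.png .083
```

```text
time_s: 5.7
tcp_pos: [0.5338, -0.016, 0.079]
tool_rot: [-0.498, 0.503, 0.501, -0.498]
wrist_force: [0.8, 0.1, 8.7]
opening: -0.002
5.7 [ 0.53376393 -0.015968    0.07900804] [0.84109971 0.13797054 8.66152272]
side [ 0.52658175 -0.00890232] corrected [ 0.52748175 -0.01320232] deg 43.80333125841619
scene [ 0.53950744 -0.01001713] corrected [ 0.52980744 -0.01311713] deg 44.452108489302844
mean [ 0.5286446  -0.01315972] 44.12558686347805
```

View pics/c4.png

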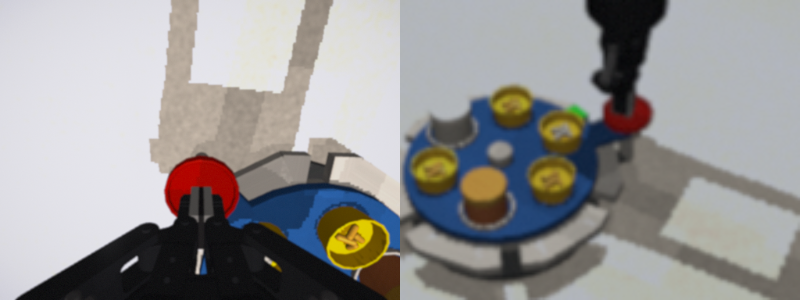

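```bash
python3 -m handwheel '[{"grip":0,"slide":[-0.0025,0.003,-0.0022],"twist":[0,0,0]},{"grip":0,"slide":[-0.0047,0.003,-0.0048],"twist":[0,0,0]},{"grip":0,"slide":[-0.007,0.003,-0.0072],"twist":[0,0,0]},{"grip":0,"slide":[-0.009,0.003,-0.0098],"twist":[0,0,0]},{"grip":0,"slide":[-0.0112,0.003,-0.0127],"twist":[0,0,0]},{"grip":0,"slide":[-0.0135,0.003,-0.0157],"twist":[0,0,0]},{"grip":0,"slide":[-0.0155,0.003,-0.0186],"twist":[0,0,0]},{"grip":0,"slide":[-0.0175,0.003,-0.0216],"twist":[0,0,0]},{"grip":0,"slide":[-0.0175,0.003,-0.0216],"twist":[0,0,0]},{"grip":0,"slide":[-0.0175,0.003,-0.0216],"twist":[0,0,0]}]'
python3 look.py pics/c5.png .083
```

```text
time_s: 6.85
tcp_pos: [0.5575, -0.0337, 0.079]
tool_rot: [-0.496, 0.504, 0.502, -0.497]
wrist_force: [-0.5, -1.4, 15.1]
opening: 0.001
6.85 [ 0.55748963 -0.03371228  0.07895851] [-0.47655068 -1.42649115 15.13572829]
side [ 0.54961649 -0.02849954] corrected [ 0.55051649 -0.03279954] deg 56.683175948825806
scene [ 0.56137557 -0.03097969] corrected [ 0.55167557 -0.03407969] deg 57.39647738173045
mean [ 0.55109603 -0.03343961] 57.04036299695929
```

View pics/c5.png

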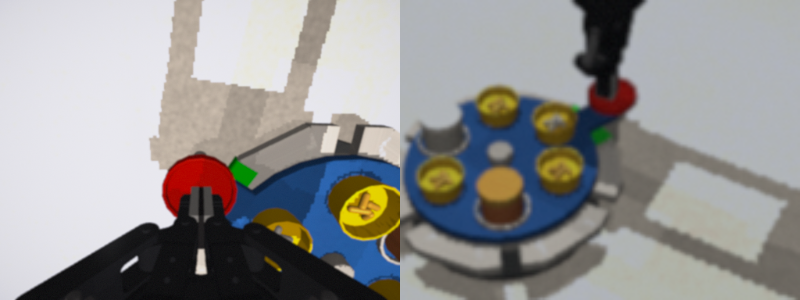

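The dish sits between the green patches, at about 57–58°. The cups repeat every 60°, so comparing them with the start image gives a sharper figure.

```bash
cat > cups.py <<'E'
from h import *
import sys
K=cam("side")
def cups(f):
    im=cv2.imread(f)[:,400:,::-1].copy();h,s,v=cv2.split(cv2.cvtColor(im,cv2.COLOR_RGB2HSV).astype(int))
    m=((h>20)&(h<32)&(s>130)&(v>60)).astype(np.uint8);m=cv2.morphologyEx(m,cv2.MORPH_CLOSE,np.ones((9,9)))
    cs,_=cv2.findContours(m,cv2.RETR_EXTERNAL,cv2.CHAIN_APPROX_NONE);o=[]
    for c in cs:
        if cv2.contourArea(c)<500:continue
        uv=np.array(cv2.fitEllipse(cv2.convexHull(c))[0])/2.5+[180,160];p=onplane(uv,.085,K)[0,:2]
        o.append(p)
    return np.array(o)
C0=cups("pics/c2.png");c,r=circ(C0);print('centre',c,r)
A=lambda P:np.degrees(np.arctan2(*(P-c).T[::-1]))%360
print('start',sorted(A(C0).round(2)))
for f in sys.argv[1:]:
    a=A(cups(f));print(f,sorted(a.round(2)),[round(float(min(((x-y-60+180)%360-180 for y in A(C0)),key=abs)),2) for x in sorted(a)])
E
python3 cups.py pics/c3.png pics/c4.png pics/c5.png
```

```text
centre [0.62782592 0.08657066] 0.060416383898454606
start [np.float64(123.79), np.float64(209.3), np.float64(352.38)]
pics/c3.png [np.float64(13.7), np.float64(143.93), np.float64(226.7)] [-38.68, -39.87, -42.61]
pics/c4.png [np.float64(41.29), np.float64(196.63), np.float64(278.6)] [-11.1, 12.84, 9.3]
pics/c5.png [np.float64(55.3), np.float64(207.67), np.float64(290.62)] [2.91, 23.88, 21.32]
```

```bash
python3 -m handwheel '[{"grip":0,"slide":[-0.0006,0.003,-0.001],"twist":[0,0,0]},{"grip":0,"slide":[-0.0012,0.003,-0.002],"twist":[0,0,0]},{"grip":0,"slide":[-0.0018,0.003,-0.003],"twist":[0,0,0]},{"grip":0,"slide":[-0.0024,0.003,-0.004],"twist":[0,0,0]},{"grip":0,"slide":[-0.0024,0.003,-0.004],"twist":[0,0,0]},{"grip":0,"slide":[-0.0024,0.003,-0.004],"twist":[0,0,0]},{"grip":0,"slide":[-0.0024,0.003,-0.004],"twist":[0,0,0]},{"grip":0,"slide":[-0.0024,0.003,-0.004],"twist":[0,0,0]},{"grip":0,"slide":[-0.0024,0.003,-0.004],"twist":[0,0,0]},{"grip":0,"slide":[-0.0024,0.003,-0.004],"twist":[0,0,0]}]'
python3 look.py pics/c6.png .083
python3 - <<'E'
from h import *
A=cv2.imread('pics/c2.png')[:,400:];
for f in('c5','c6'):
    B=cv2.imread(f'pics/{f}.png')[:,400:]
    for x,y in((153,120),(160,167)):   # cups standing at these places at the start
        T=A[y-24:y+24,x-28:x+28];r=cv2.matchTemplate(B[y-44:y+44,x-48:x+48],T,cv2.TM_CCOEFF_NORMED);_,v,_,l=cv2.minMaxLoc(r);print(f,(x,y),'shift',l[0]-20,l[1]-20,round(v,2))
E
```

```text
time_s: 8.0
tcp_pos: [0.564, -0.0373, 0.079]
tool_rot: [-0.494, 0.506, 0.503, -0.496]
wrist_force: [-1.6, -3.1, 15.9]
opening: 0.003
8.0 [ 0.56397978 -0.03728117  0.07896873] [-1.56606841 -3.11510833 15.91605276]
side [ 0.55562991 -0.03331616] corrected [ 0.55652991 -0.03761616] deg 59.936954370027365
scene [ 0.568655   -0.03414685] corrected [ 0.558955   -0.03724685] deg 60.7411969726987
mean [ 0.55774245 -0.03743151] 60.33673920297858
c5 (153, 120) shift 1 1 0.91
c5 (160, 167) shift -1 2 0.93
c6 (153, 120) shift -1 -1 0.91
c6 (160, 167) shift 1 -1 0.93
```

Vision now puts the dish at 60.3°, within the capture window, so I'll lift straight up.

```bash
python3 -m handwheel '[{"grip":0,"slide":[0,-0.006,0],"twist":[0,0,0]},{"grip":0,"slide":[0,-0.014,0],"twist":[0,0,0]},{"grip":0,"slide":[0,-0.024,0],"twist":[0,0,0]},{"grip":0,"slide":[0,-0.036,0],"twist":[0,0,0]},{"grip":0,"slide":[0,-0.05,0],"twist":[0,0,0]},{"grip":0,"slide":[0,-0.065,0],"twist":[0,0,0]},{"grip":0,"slide":[0,-0.08,0],"twist":[0,0,0]},{"grip":0,"slide":[0,-0.09,0.02],"twist":[0,0,0]},{"grip":0,"slide":[0,-0.1,0.04],"twist":[0,0,0]},{"grip":0,"slide":[0,-0.1,0.06],"twist":[0,0,0]}]'
python3 look.py pics/c7.png .101
python3 - <<'E'
from h import *
A=cv2.imread('pics/c2.png')[:,400:]
B=cv2.imread('pics/c7.png')[:,400:]
for x,y in((153,120),(160,167)):
    T=A[y-24:y+24,x-28:x+28];r=cv2.matchTemplate(B[y-44:y+44,x-48:x+48],T,cv2.TM_CCOEFF_NORMED);_,v,_,l=cv2.minMaxLoc(r);print((x,y),'shift',l[0]-20,l[1]-20,round(v,2))
# height of the dish by triangulating side+scene centroids
L=[]
for n,roi in(("side",(225,150,300,260)),("scene",(220,160,320,200))):
    q=big(mask(camera(n),'red',roi));uv=cv2.fitEllipse(cv2.convexHull(q))[0]
    L.append((onplane(uv,0.,cam(n))[0],onplane(uv,.2,cam(n))[0]))
for tag,LL in(("now",L),):
    (a,b),(c,d)=LL;u,v=b-a,d-c;t=np.linalg.lstsq(np.c_[u,-v],c-a,rcond=None)[0];print(tag,a+t[0]*u,c+t[1]*v)
L=[]
for n,roi in(("side",(225,150,300,260)),("scene",(220,160,320,200))):
    q=big(mask(cv2.imread(f"pics/{n}0.png")[:,:,::-1].copy(),'red',roi));uv=cv2.fitEllipse(cv2.convexHull(q))[0]
    L.append((onplane(uv,0.,cam(n))[0],onplane(uv,.2,cam(n))[0]))
(a,b),(c,d)=L;u,v=b-a,d-c;t=np.linalg.lstsq(np.c_[u,-v],c-a,rcond=None)[0];print("start",a+t[0]*u,c+t[1]*v)
E
```

```text
time_s: 9.15
tcp_pos: [0.5026, -0.0368, 0.1805]
tool_rot: [-0.493, 0.507, 0.504, -0.495]
wrist_force: [-0.5, -0.7, -0.0]
opening: -0.0
9.15 [ 0.50261332 -0.03681497  0.18053089] [-0.54238964 -0.67641332 -0.03322823]
side [ 0.55553956 -0.03401   ] corrected [ 0.55643956 -0.03831   ] deg 60.0565510416227
scene [ 0.56609305 -0.03517525] corrected [ 0.55639305 -0.03827525] deg 60.03221246912085
mean [ 0.5564163  -0.03829263] 60.04438200446947
(153, 120) shift -1 -1 0.94
(160, 167) shift 0 0 0.94
now [ 0.55772938 -0.03937573  0.09550648] [ 0.55775343 -0.03927708  0.09540859]
start [0.49264151 0.08058816 0.0952751 ] [0.49277624 0.08116416 0.09479991]
```

View pics/c7.png

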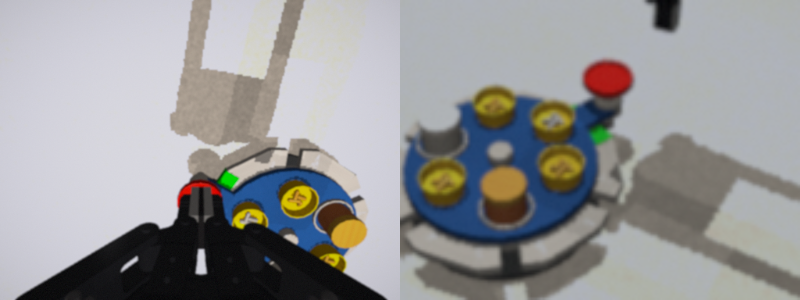

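The dish is back at its starting height at 60.0°, between the green patches, and both tins are standing. One more retreat, then I'll hand it in.

```bash
python3 -m handwheel '[{"grip":0,"slide":[0,-0.02,0.01],"twist":[0,0,0]},{"grip":0,"slide":[0,-0.04,0.02],"twist":[0,0,0]},{"grip":0,"slide":[0,-0.06,0.03],"twist":[0,0,0]},{"grip":0,"slide":[0,-0.07,0.03],"twist":[0,0,0]},{"grip":0,"slide":[0,-0.07,0.03],"twist":[0,0,0]},{"grip":0,"slide":[0,-0.07,0.03],"twist":[0,0,0]},{"grip":0,"slide":[0,-0.07,0.03],"twist":[0,0,0]},{"grip":0,"slide":[0,-0.07,0.03],"twist":[0,0,0]},{"grip":0,"slide":[0,-0.07,0.03],"twist":[0,0,0]},{"grip":0,"slide":[0,-0.07,0.03],"twist":[0,0,0]}]' && python3 look.py pics/c8.png .101 && python3 -c "from bench import finish_job;print(finish_job())"
```

```text
time_s: 10.4
tcp_pos: [0.4712, -0.0363, 0.2474]
tool_rot: [-0.494, 0.506, 0.503, -0.496]
wrist_force: [-0.0, 0.8, 0.3]
opening: 0.001
10.4 [ 0.47120035 -0.03625021  0.24741089] [-0.03090161  0.79448633  0.32659097]
side [ 0.55564122 -0.03409462] corrected [ 0.55654122 -0.03839462] deg 60.111636306581886
scene [ 0.56619285 -0.03481254] corrected [ 0.55649285 -0.03791254] deg 59.98873490793301
mean [ 0.55651704 -0.03815358] 60.050273136135104
the job is handed in; nothing more can be done
None
```

The carousel is one notch further on, in the green-painted notch, and the job is handed in after about 10.5 s of robot time. I pressed the plunger to its stop with shut fingers and pushed it round counter-clockwise while keeping it down. Then I lifted straight up and moved the hand away.

- **Position:** the last check put the dish at 60.05° from its start (60.1° from one camera, 60.0° from the other). That is between the green patches.
- **Plunger:** its height matched the starting height (0.0955 m against 0.095 m), so it sprang fully up and should be locked. I did not test the lock by pushing on it.
- **Tins and hand:** both tins were still standing in their rings in the last picture I viewed, just after release. At hand-in the hand was about 0.17 m from the dish and the wrist force was about zero.
- **Mug and glue bottle:** nothing went near them, but I did not measure them again at the end.
- **Uncertain or failed checks:**
  - The last push went further than I had ordered, about 7 mm instead of 4.7 mm. Just before release the dish read 60.3°, and a comparison of the cup images suggested about 61°. Either is within the notch's catching range, and it centred itself.
  - A cup-angle check using colour masks gave unusable results, so I dropped it.

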